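# Face up the salsa lane and pull the blown lids

### The arm

A 6-joint arm with a two-finger parallel gripper is mounted at the origin on the work surface. World frame = base frame: x ahead of the robot, y to its left, z up, the work surface at z = 0. Lengths are in mm, angles in rad, forces in N, time in s.
With the tool pointing down it reaches from about 400 to 925 mm from the base axis. Payload 12.5 kg.
Tool frame: the origin (TCP) lies between the finger pads; the fingertips stand 11 mm ahead of it and the grasp point (between the pads) lies 8 mm behind it (env.tip_extent is the distance from the TCP to the fingertips, in mm); x points along the fingers, z is the direction in which the jaws open and shut, and the axes are right-handed (so a half turn about x gives the same grasp; the last joint's range is limited). The gripper opens to 95 mm and grips with 3 to 60 N. Pads are 20 mm wide; open, the fingers measure 119 mm over their backs; the gripper's body (75 mm by 180 mm) begins 59 mm behind the grasp point.
Start: joints at [-1.41, 0.491, 1.559, -0, 1.092, -0.106], TCP at [164.801, -602.898, 225.661] pointing down, gripper open.
Joint ranges: [-3.1, 3.1], [-0.84, 2.19], [0.05, 2.79], [-1.13, 4.28], [0.06, 2.93], [-2.69, 2.69]. Speed limits (rad/s): [2.22, 2.22, 2.79, 3.14, 3.14, 3.14].

### API

Orientations are given as [roll, pitch, yaw] about the fixed x, y, z axes, in that order (R = Rz(yaw) Ry(pitch) Rx(roll)).
In Python, from cell import status, imaging, env gives the robot as it stands. The module is installed in compiled form; this text tells all that it offers.
- The arm moves only by the tool apply_moves, never from a script. Its argument "increments" is a list of rows, each a list of 5 numbers: the closure, from 0 (fully open) to 1 (shut), then the shift along the tool's x, y, z in mm, then the turn about the tool's x in degrees. A call has 1 to 10 rows; each row shifts and turns the commanded pose from where the row before left it, along the tool's axes as they then stand; what a row does not reach is not made up. A row lasts 1/10 s, in which the tool goes at most 50 mm and 8.59 degrees, less where a joint would pass 70% of its speed; a pose out of reach is approached as far as the arm can. A call with a gripper value outside its range is refused whole. The fingers move at their own pace and stop on an object; the grip force is fixed at half the most. Time passes only in rows, so rows that do not move let the fingers close. It gives the time, the measured TCP pose, the force and the opening at its end, in the units of the state.
- status.state(): the state, without advancing time (a new reading comes with each control period).
- imaging.read_camera(name): name is "scene" or "side" or "wrist"; returns a dict with "pixels" (420x560x3 uint8, red, green, blue), "fovy" (degrees; the focal length in pixels is half the picture's height over the tangent of half this angle, whatever the lens; pixels are square), "cx", "cy" (the principal point, pixels), "R" (3x3) and "t" (3): a world point X has camera coordinates R X + t. Camera axes: x right, y down, z forward; pixel columns grow to the right and rows downward; lengths in mm; the calibration is good to about 2 mm. A picture is of the moment at which its call begins. There is no depth.
- env.job_done(): hands the job in, once; it reports no verdict.
The state is a dict: "t": time; "joints": joint angles; "qvel": joint speeds; "tau": joint torques, N m; "eef_pos": TCP position; "tcp_rot": TCP orientation; "ft_force": force on the tool from outside, world axes, zero at the start; "moment": the same for the moment, N m; "opening": opening from 0.0 (shut) to 1.0 (fully open).
Only numpy, scipy, OpenCV 4.12 (cv2) and the standard library are available. Lean on these libraries where they do the work, as an engineer would, in place of code of your own. Each camera call takes 0.05 s, during which the arm holds its last target. There are 200 camera calls.

### The job

The new salsa jars on the counter have been checked: a jar whose lid has blown up into a dome carries a cross of paper tape on it. Draw the pusher of the display lane fully back, stand all the sound, flat-lidded jars in the lane, then slide the pusher up so that the row stands closed up, jar to jar, from the front stop to the pusher. Stand the taped rejects upright in the wooden returns crate, before or after, and leave everything else on the counter as it stands.

Things in the scene. Friction and masses are not known exactly. Their poses are not given: they have to be found in the camera images.
- lane: black display lane for one row of jars, fixed, 84 x 314 mm. Origin under it on the counter; z up; the row runs along its y. Floor 14 mm above the counter; side rails: inner faces at x = -33 and +33 mm, tops 40 mm above the counter. White front stop: inner face at y = -150 mm, top 54 mm. Back wall: inner face at y = +152 mm, top 40 mm. Jars go between front stop and pusher.
- pusher (a joint): position of the lane's pusher, m: 0 = fully back (its face then 262 mm from the front stop), up to 0.205 as it slides towards the front stop (-y of the lane); the clear length for jars is 0.262 minus this value. Starts near the front; stays where it is left; takes about 3 N to slide, plus the drag of the jars it pushes.
- pusher_grip (a point): centre of the pusher's black upright grip: a block 24 mm across the lane, 20 mm along it, 40 mm tall, on a thin steel stem; its centre is 85 mm above the counter (top 105 mm) and 22 mm behind the pusher's face; axes as the lane's. The grey pusher plate is 56 mm wide, its top 61 mm above the counter.
- crate: empty slatted wooden returns crate, open on top, fixed; 230 mm along its x, 170 mm along its y, 65 mm high, walls and floor 7 mm thick. Origin at the centre of its underside, z up. Stands left or right of the jars; the tasting caddy (steel tray with white cups and napkins) stands on the other side.
- good1_mid (a point): sound jar: glass jar of dark salsa with a paper label and a flat gold lid; 58 mm diameter (the lid too), 74 mm tall, 0.2 kg. The point is at its centre, 37 mm above its underside; its z axis points to the lid. May be absent.
- good2_mid (a point): sound jar: glass jar of dark salsa with a paper label and a flat gold lid; 58 mm diameter (the lid too), 74 mm tall, 0.2 kg. The point is at its centre, 37 mm above its underside; its z axis points to the lid. May be absent.
- good3_mid (a point): sound jar: glass jar of dark salsa with a paper label and a flat gold lid; 58 mm diameter (the lid too), 74 mm tall, 0.2 kg. The point is at its centre, 37 mm above its underside; its z axis points to the lid. May be absent.
- good4_mid (a point): sound jar: glass jar of dark salsa with a paper label and a flat gold lid; 58 mm diameter (the lid too), 74 mm tall, 0.2 kg. The point is at its centre, 37 mm above its underside; its z axis points to the lid. May be absent.
- blown1_mid (a point): reject jar: the same jar, 58 mm diameter, but its lid has blown up into a dome (80 mm tall in the middle) and is taped over with a cross of white paper tape. The point is on its axis, 37 mm above its underside; z axis to the lid. May be absent.
- blown2_mid (a point): reject jar: the same jar, 58 mm diameter, but its lid has blown up into a dome (80 mm tall in the middle) and is taped over with a cross of white paper tape. The point is on its axis, 37 mm above its underside; z axis to the lid. May be absent.
- blown3_mid (a point): reject jar: the same jar, 58 mm diameter, but its lid has blown up into a dome (80 mm tall in the middle) and is taped over with a cross of white paper tape. The point is on its axis, 37 mm above its underside; z axis to the lid. May be absent.
- shaker1: white spice shaker, 43 mm diameter, 99 mm tall; not part of the job, stays where it stands. Origin at the centre of its underside.
- shaker2: white spice shaker, 43 mm diameter, 89 mm tall; not part of the job, stays where it stands. Origin at the centre of its underside.
- cups: nested stack of white tasting cups, 42 mm diameter, 50 mm tall; not part of the job, stays where it stands. Origin at the centre of its underside.
- sauce1: tall red sauce bottle, 52 mm diameter, 171 mm tall; not part of the job, stays where it stands. Origin at the centre of its underside.
- sauce2: tall red sauce bottle, 52 mm diameter, 171 mm tall; not part of the job, stays where it stands. Origin at the centre of its underside.
- pickles: large jar of pickles, 80 mm diameter, 105 mm tall; not part of the job, stays where it stands. Origin at the centre of its underside.

How it is judged:
By the outcome, as a careful person would: the job done as asked, in the order asked, and still so for the second after the job is handed in, with the robot touching nothing.
Of good1, good2, good3, good4 only 3 to 4 are there at a start; the rules pass over those that are not, and their reading is None.
Of blown1, blown2, blown3 only 2 to 3 are there at a start; the rules pass over those that are not, and their reading is None.
At some moment in a run one of good1, good2, good3, good4, blown1, blown2, blown3 may be knocked a few centimetres aside while the robot is not near it.
It also fails if it takes over 210 s, if anything falls off the work surface, if the arm or the gripper's body presses on something with over 40 N, if the wrist force passes 120 N, or if a joint passes its speed limit or range.

## Working session

There is one attempt and no reset: what is moved stays moved. The work goes in short steps, Python scripts to look and compute and a tool call to move; the robot and the scene stay as the last step left them, time stands still between calls to the robot, and variables do not carry over. Pictures are saved under pics/ and viewed, about 12 in all and at most 16, crops included, and the job is handed in when it is done.

Besides the shell and the picture viewer there is one more tool, called after "Request:" as a command line: name --pt "numbers of a row" for each row, then --argument value for the rest. apply_moves: Moves the arm, as the interface text tells. Its arguments: {"type":"object","properties":{"increments":{"type":"array"}},"required":["increments"]}

```bash
mkdir -p pics
python3 - <<'E'
from cell import status, imaging, env
import cv2,numpy as np
print(status.state())
for n in ["scene","side","wrist"]:
    c=imaging.read_camera(n); cv2.imwrite(f"pics/{n}0.png",c["pixels"][:,:,::-1])
    print(n,c["fovy"],c["cx"],c["cy"],np.round(c["R"],3).tolist(),np.round(c["t"],1).tolist(),np.round(-np.array(c["R"]).T@c["t"]))
E
```

```text
{'t': 0.0, 'joints': array([-1.40962323e+00,  4.91554909e-01,  1.55945703e+00,  1.27230590e-05,
        1.09170063e+00, -1.05602561e-01]), 'qvel': array([-2.85510727e-03,  1.58986072e-03, -3.23999660e-04,  4.87817539e-04,
       -2.10738959e-04,  2.62884536e-05]), 'tau': array([-7.59039503e-04, -6.12644434e+01, -2.58178800e+01,  6.92673353e-02,
        4.82088095e-02, -8.23808205e-05]), 'eef_pos': array([ 164.7493092 , -602.65109378,  225.06202203]), 'tcp_rot': array([3.0259147 , 1.56967635, 1.72188816]), 'ft_force': array([ 0.39352086, -0.11807153, -0.01434434]), 'moment': array([ 0.02095772, -0.03994462, -0.00269164]), 'opening': 1.0045157504736837}
scene 42.68358861559776 278.0051337564911 201.64680118945319 [[0.605, 0.796, -0.008], [0.677, -0.52, -0.521], [-0.419, 0.31, -0.853]] [-348.7, -316.1, 1495.6] [1052. -350. 1108.]
side 55.42144469442188 275.15298693145434 209.14674504643432 [[-0.762, -0.648, -0.018], [-0.42, 0.515, -0.747], [0.493, -0.561, -0.665]] [428.6, 296.7, 748.0] [ 82. 545. 727.]
wrist 67.82755492429861 280.2556976811276 205.56562876819706 [[0.264, -0.964, 0.001], [-0.935, -0.256, 0.244], [-0.235, -0.065, -0.97]] [-625.9, -28.2, 389.3] [ 230. -586.  385.]
```

View pics/scene0.png

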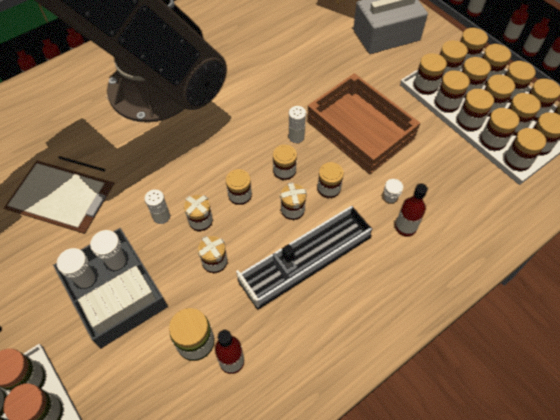

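View pics/side0.png

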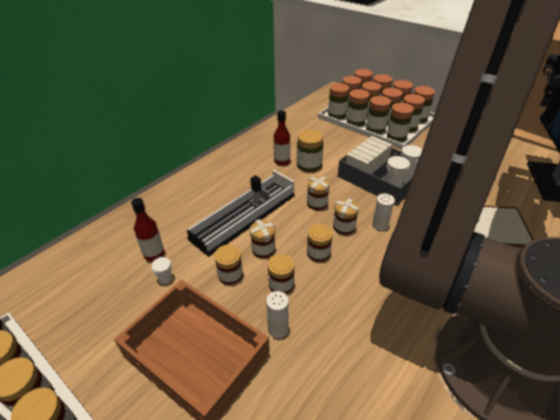

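```bash
cat > h.py <<'E'
from cell import status, imaging, env
import cv2,numpy as np
def cam(n,save=None):
    c=imaging.read_camera(n); p=c["pixels"]; c["f"]=p.shape[0]/2/np.tan(np.radians(c["fovy"])/2)
    c["R"]=np.array(c["R"]); c["t"]=np.array(c["t"])
    if save: cv2.imwrite(f"pics/{save}.png",p[:,:,::-1])
    return c
def ray(c,u,v):
    d=c["R"].T@np.array([(u-c["cx"])/c["f"],(v-c["cy"])/c["f"],1]); return -c["R"].T@c["t"],d
def onz(c,u,v,z):
    o,d=ray(c,u,v); return o+d*(z-o[2])/d[2]
def proj(c,X):
    q=c["R"]@np.array(X,float)+c["t"]; return c["f"]*q[:2]/q[2]+[c["cx"],c["cy"]]
def lids(c,amin=60):
    """lid blobs: gold colour; with tape closed over; returns centroid px, area"""
    h=cv2.cvtColor(c["pixels"],cv2.COLOR_RGB2HSV)
    m=((h[...,0]>=12)&(h[...,0]<=26)&(h[...,1]>165)&(h[...,2]>110)).astype(np.uint8)
    m=cv2.morphologyEx(m,cv2.MORPH_CLOSE,cv2.getStructuringElement(cv2.MORPH_ELLIPSE,(7,7)))
    out=[]
    for k in cv2.findContours(m,cv2.RETR_EXTERNAL,cv2.CHAIN_APPROX_NONE)[0]:
        a=cv2.contourArea(cv2.convexHull(k))
        if a>amin:
            x,y,w,hh=cv2.boundingRect(k); out.append((x+w/2-.5,y+hh/2-.5,w,hh,a))
    return out
E
python3 - <<'E'
from h import *
for n in ["scene","side"]:
    c=cam(n)
    print(n)
    for u,v,w,hh,a in lids(c):
        print(round(u),round(v),w,hh,a,np.round(onz(c,u,v,70)[:2]))
    if n=="scene":
        cv2.imwrite("pics/crop1.png",cv2.resize(c["pixels"][70:310,130:440,::-1],None,fx=2.5,fy=2.5,interpolation=cv2.INTER_CUBIC))
E
```

```text
scene
side
```

View pics/crop1.png

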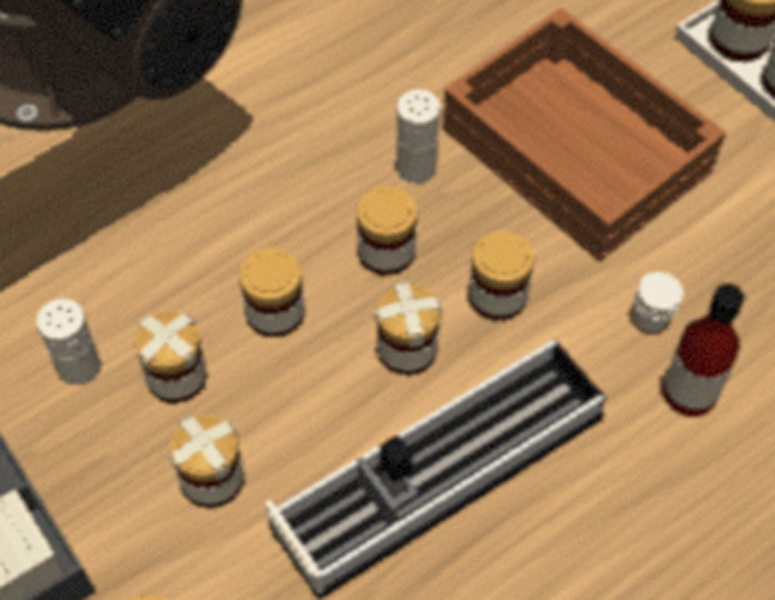

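```bash
cat >> h.py <<'E'
def lidmask(c):
    h=cv2.cvtColor(cv2.GaussianBlur(c["pixels"],(3,3),0),cv2.COLOR_RGB2HSV); return h
E
python3 - <<'E'
from h import *
c=cam("scene");s=cam("side")
f=lambda x,y:(130+x/2.5-.3,70+y/2.5-.3)
h=cv2.cvtColor(c["pixels"],cv2.COLOR_RGB2HSV)
for p in [(271,272),(387,211),(503,255),(168,341),(204,445),(408,312)]:
    u,v=f(*p); X=onz(c,u,v,74 if p[0] in(271,387,503) else 78)
    print(p,np.round(X),np.round(proj(s,X)), h[int(v),int(u)],h[int(v)+4,int(u)+6])
print("wood",h[220,330],h[130,250])
print("lane")
for n,p,z in [("f1",(268,505),54),("f2",(318,580),54),("b1",(553,347),40),("b2",(602,398),40),("grip",(396,450),105)]:
    X=onz(c,*f(*p),z);print(n,np.round(X),np.round(proj(s,X)))
print("crate")
for p in [(562,14),(722,132),(602,228),(447,90)]:
    X=onz(c,*f(*p),65);print(np.round(X),np.round(proj(s,X)))
for n,p,z in [("sh1",(418,103),99),("sh2",(62,317),89),("cups",(659,288),50),("sauce",(728,300),171)]:
    X=onz(c,*f(*p),z);print(n,np.round(X),np.round(proj(s,X)))
cv2.imwrite("pics/crop2.png",cv2.resize(s["pixels"][100:400,110:430,::-1],None,fx=2,fy=2,interpolation=cv2.INTER_CUBIC))
E
```

```text
(271, 272) [437. -10.  74.] [319. 232.] [ 18 156 219] [ 18 156 213]
(387, 211) [447. 118.  74.] [280. 263.] [ 18 156 218] [ 18 159 205]
(503, 255) [554. 173.  74.] [227. 254.] [ 19 154 219] [ 18 156 217]
(168, 341) [ 444. -127.   78.] [344. 204.] [ 23  45 227] [ 24  39 233]
(204, 445) [ 551. -159.   78.] [317. 181.] [ 23  45 223] [ 20  55 221]
(408, 312) [551.  62.  78.] [261. 226.] [ 22  43 226] [ 19 114 224]
wood [ 21  20 177] [ 17 119 206]
lane
f1 [ 620. -143.   54.] [293. 181.]
f2 [ 700. -148.   54.] [272. 169.]
b1 [644. 160.  40.] [205. 242.]
b2 [711. 160.  40.] [187. 229.]
grip [665. -40. 105.] [254. 177.]
crate
[350. 427.  65.] [202. 410.]
[569. 446.  65.] [115. 339.]
[583. 272.  65.] [183. 277.]
[358. 264.  65.] [266. 337.]
sh1 [377. 211.  99.] [277. 302.]
sh2 [ 372. -191.   89.] [384. 199.]
cups [660. 277.  50.] [160. 265.]
sauce [748. 242. 171.] [136. 200.]
```

View pics/crop2.png

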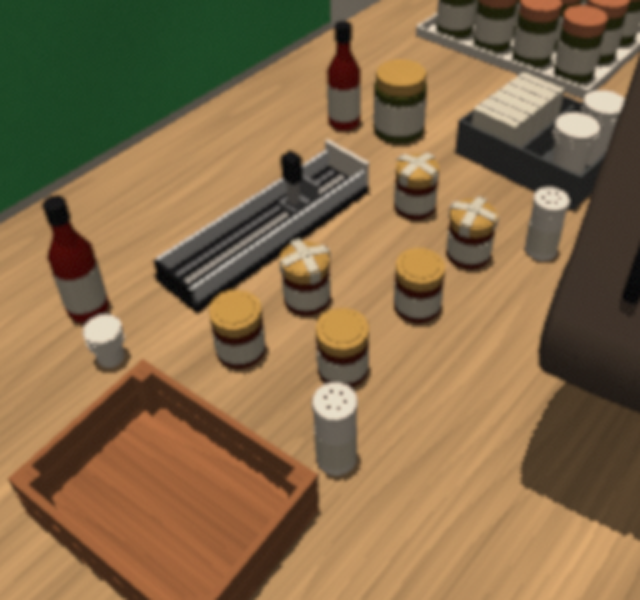

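```bash
cat >> h.py <<'E'
from scipy.spatial.transform import Rotation as Ro
def axes():
    s=status.state(); return s["eef_pos"],Ro.from_euler("xyz",s["tcp_rot"]).as_matrix(),s
def to(X,zdir=None):
    """shift in tool axes from measured TCP to X; turn about tool x (deg) to make tool z point along zdir (world 2-vec, sign free)"""
    p,R,s=axes(); d=R.T@(np.array(X,float)-p); a=None
    if zdir is not None:
        z=R.T@np.array([*zdir,0]); a=np.degrees(np.arctan2(-z[1],z[2])); a=(a+90)%180-90
    print("t",round(s["t"],1),"p",np.round(p,1),"j",np.round(s["joints"],2),"open",round(s["opening"],2),"shift",np.round(d,1),"turn",None if a is None else round(a,1))
E
python3 - <<'E'
from h import *
p,R,s=axes(); print(np.round(R,3))
to([600,0,260],[1,-.06])
c=cam("scene")
for u,v,z in [(225,336,171),(190,325,105)]: print(np.round(onz(c,u,v,z)))
E
```

```text
[[-0.     0.965  0.264]
 [ 0.     0.264 -0.965]
 [-1.     0.    -0.   ]]
t 0.3 p [ 164.8 -602.8  225.5] j [-1.41  0.49  1.56 -0.    1.09 -0.11] open 1.0 shift [ -34.4  578.7 -466.8] turn -71.3
[ 756. -254.  171.]
[ 677. -288.  105.]
```

Request:
apply_moves --pt "0 -2 36 -29 0" --pt "0 -2 36 -29 0" --pt "0 -2 36 -29 0" --pt "0 -2 36 -29 0" --pt "0 -2 36 -29 0" --pt "0 -2 36 -29 0" --pt "0 -2 36 -29 0" --pt "0 -2 36 -29 0" --pt "0 -2 36 -29 0" --pt "0 -2 36 -29 0"

```text
t: 1.4
eef_pos: [436.4, -226.6, 246.0]
tcp_rot: [0.582, 1.57, -0.722]
ft_force: [-0.5, -0.6, -0.2]
opening: 0.999
```

Request:
apply_moves --pt "0 -2 36 -29 0" --pt "0 -2 36 -29 0" --pt "0 -2 36 -29 0" --pt "0 -2 36 -29 0" --pt "0 -2 36 -29 0" --pt "0 -2 36 -29 0" --pt "0 0 0 0 -8" --pt "0 0 0 0 -8" --pt "0 0 0 0 -8" --pt "0 0 0 0 -8"

```text
t: 2.4
eef_pos: [598.1, -3.2, 257.5]
tcp_rot: [-1.643, 1.571, -2.382]
ft_force: [-0.5, 0.4, -0.3]
opening: 0.999
```

Request:
apply_moves --pt "0 0 0 0 -8" --pt "0 0 0 0 -8" --pt "0 0 0 0 -8" --pt "0 0 0 0 -8" --pt "0 0 0 0 -7" --pt "0 0 0 0 0" --pt "0 0 0 0 0"

```text
t: 3.1
eef_pos: [598.1, -3.5, 257.6]
tcp_rot: [-1.263, 1.571, -1.331]
ft_force: [0.9, -0.8, -0.4]
opening: 0.998
```

Run:
```python
from h import *
p,R,s=axes(); print(np.round(R,3))
c=cam("wrist","w1"); print(np.round(-c["R"].T@c["t"]))
for X in [(437,-10,74),(447,118,74),(554,173,74),(551,62,78),(551,-159,78),(660,-148,54),(660,160,40),(665,-40,105)]: print(X,np.round(proj(c,X)))
to([665,-40,200],[1,-.06])
```

```text
[[ 0.     0.068  0.998]
 [-0.     0.998 -0.068]
 [-1.    -0.     0.   ]]
[602.  64. 417.]
(437, -10, 74) [138. 204.]
(447, 118, 74) [126.  83.]
(554, 173, 74) [223.  16.]
(551, 62, 78) [231. 132.]
(551, -159, 78) [251. 316.]
(660, -148, 54) [336. 292.]
(660, 160, 40) [326.  32.]
(665, -40, 105) [346. 224.]
t 3.1 p [598.1  -3.5 257.6] j [-0.12  0.42  1.59 -0.    1.13 -0.05] open 1.0 shift [ 57.6 -31.9  69.2] turn -0.5
```

View pics/w1.png

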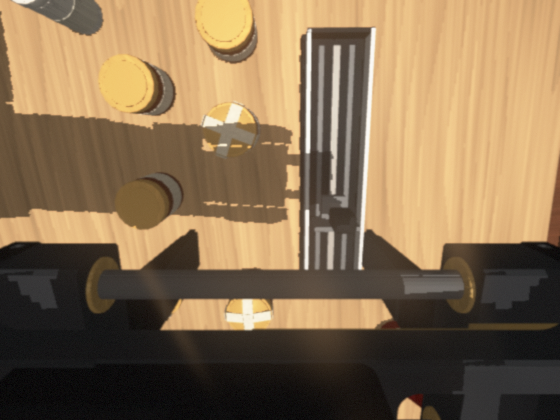

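Run:
```python
from h import *
c=cam("wrist")
g=cv2.cvtColor(c["pixels"],cv2.COLOR_RGB2GRAY).astype(int)
for r in (50,100,150,200,230,255):
    row=g[r]; print(r,"L",row[294:318].tolist()); print("   R",row[352:382].tolist())
print("back",g[18:44,340].tolist())
for p in [(304,32),(301,265),(375,30),(358,265)]: print(p,np.round(onz(c,*p,40)))
```

```text
50 L [204, 207, 214, 219, 218, 209, 175, 105, 75, 76, 76, 98, 155, 225, 248, 250, 237, 161, 93, 78, 77, 77, 79, 81]
   R [155, 152, 131, 93, 76, 74, 72, 74, 75, 75, 74, 73, 82, 97, 103, 103, 105, 129, 199, 244, 249, 245, 225, 198, 188, 185, 180, 182, 190, 196]
100 L [212, 210, 207, 205, 202, 181, 119, 77, 70, 68, 79, 120, 202, 248, 251, 243, 184, 105, 78, 76, 75, 74, 73, 88]
   R [121, 86, 76, 75, 75, 75, 75, 74, 72, 76, 87, 100, 103, 104, 127, 195, 245, 250, 246, 228, 200, 196, 196, 199, 196, 194, 191, 191, 194, 195]
150 L [203, 207, 210, 210, 202, 169, 102, 67, 67, 69, 91, 151, 224, 248, 246, 212, 122, 69, 67, 67, 67, 69, 80, 104]
   R [69, 70, 71, 70, 72, 68, 68, 80, 97, 101, 102, 118, 175, 235, 249, 248, 237, 208, 196, 193, 193, 192, 192, 193, 189, 187, 185, 188, 188, 188]
200 L [208, 206, 200, 193, 172, 116, 71, 62, 61, 70, 86, 109, 126, 127, 114, 82, 63, 59, 60, 60, 61, 63, 73, 80]
   R [68, 65, 62, 60, 70, 87, 97, 98, 106, 149, 218, 244, 245, 231, 201, 190, 193, 194, 195, 191, 188, 187, 188, 189, 188, 187, 185, 186, 181, 178]
230 L [214, 212, 209, 206, 198, 173, 107, 71, 69, 83, 128, 200, 240, 238, 198, 117, 78, 74, 76, 80, 107, 135, 143, 143]
   R [70, 69, 71, 81, 106, 133, 142, 154, 197, 238, 245, 234, 192, 152, 112, 80, 73, 73, 74, 91, 130, 171, 186, 189, 192, 189, 188, 186, 184, 180]
255 L [206, 209, 207, 183, 129, 92, 74, 72, 72, 94, 148, 214, 240, 231, 168, 100, 76, 75, 74, 76, 89, 116, 140, 146]
   R [69, 71, 85, 97, 102, 112, 151, 215, 238, 223, 141, 74, 64, 64, 63, 63, 65, 64, 65, 65, 64, 65, 64, 63, 66, 66, 64, 64, 64, 64]
back [193, 194, 194, 195, 193, 194, 193, 195, 182, 131, 88, 77, 77, 74, 66, 64, 61, 60, 61, 60, 65, 71, 75, 74, 76, 76]
(304, 32) [636. 162.  40.]
(301, 265) [ 618. -113.   40.]
(375, 30) [713. 159.  40.]
(358, 265) [ 693. -119.   40.]
```

Run:
```python
from h import *
c=cam("wrist")
for r,a,b,d,e,f in [(50,300.3,306.2,311,369.7,375),(100,299.7,305.5,310.3,366.6,371.5),(150,299.4,305,309.8,363.9,368.5),(230,299.7,304.3,308.7,359.6,364),(255,298,304,308,358,361.8)]:
    print(r,[np.round(onz(c,u,r,z),1)[:2].tolist() for u,z in ((a,0),(b,40),(d,40),(e,40),(f,40))])
print(onz(c,340,27,40),onz(c,340,27,0))
s=cam("scene")
f=lambda x,y:(130+x/2.5-.3,70+y/2.5-.3)
for p in [(397,437),(383,450),(408,447)]: print(onz(s,*f(*p),105))
cv2.imwrite("pics/grip.png",np.hstack([cv2.resize(s["pixels"][200:310,230:380,::-1],(600,440),interpolation=cv2.INTER_CUBIC)]))
```

```text
50 [[633.4, 152.7], [637.0, 143.8], [642.3, 143.4], [707.1, 139.1], [713.0, 138.7]]
100 [[629.7, 94.7], [633.7, 91.3], [639.2, 91.0], [703.7, 86.6], [709.4, 86.3]]
150 [[626.1, 32.1], [630.5, 34.8], [636.2, 34.4], [700.6, 30.0], [706.1, 29.7]]
230 [[620.7, -78.8], [624.8, -65.5], [630.4, -65.9], [695.0, -70.3], [700.6, -70.6]]
255 [[616.3, -116.4], [622.8, -99.6], [628.0, -100.0], [692.8, -104.4], [697.7, -104.7]]
[674.77151521 164.26365495  40.        ] [682.44255915 174.89160512   0.        ]
[655.63569889 -31.93519511 105.        ]
[658.08646376 -48.54665063 105.        ]
[668.52910772 -30.37991428 105.        ]
```

View pics/grip.png

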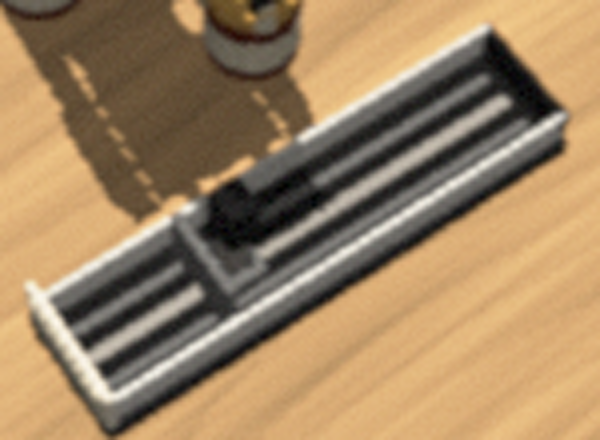

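```bash
cat >> h.py <<'E'
LO=np.array([666.8,7.6]); LY=np.array([.0586,.998]); LX=np.array([.998,-.0586])
def lane(x,y): return LO+x*LX+y*LY
def inlane(X): d=np.array(X[:2])-LO; return np.round([d@LX,d@LY],1)
E
python3 - <<'E'
from h import *
s=cam("scene");d=cam("side")
X=onz(s,288-.3,248-.3,105); print(X,inlane(X))
X=onz(d,110+291/2,100+158/2,105); print(X,inlane(X))
for y in (-60,-50,-40): print(y,lane(0,y),proj(s,[*lane(0,y),105]),proj(d,[*lane(0,y),105]))
to([*lane(0,-48),150],LX)
E
```

```text
[660.49478907 -37.81464425 105.        ] [ -3.6 -45.7]
[657.65580192 -36.91333299 105.        ] [ -6.5 -45. ]
-60 [663.284 -52.28 ] [282.99907675 252.48293095] [257.90632234 175.35960033]
-50 [663.87 -42.3 ] [286.98800049 250.04185534] [255.13330085 177.08638057]
-40 [664.456 -32.32 ] [290.95658823 247.61322461] [252.331513   178.83107382]
t 3.4 p [598.1  -3.5 257.6] j [-0.12  0.42  1.59 -0.    1.13 -0.05] open 1.0 shift [107.6 -32.4  68.2] turn -0.4
```

Request:
apply_moves --pt "0 15 -16 34 0" --pt "0 15 -16 34 0" --pt "0 45 0 0 0" --pt "0 45 0 0 0" --pt "0 35 0 0 0" --pt "0 24 0 0 0" --pt "0 0 0 0 0"

```text
t: 4.1
eef_pos: [662.3, -39.7, 75.2]
tcp_rot: [3.064, 1.565, 2.999]
ft_force: [0.6, 1.0, 0.1]
opening: 1.0
```

Run:
```python
from h import *
p,R,s=axes(); print(p,inlane(p),s["ft_force"]); c=cam("wrist","w2")
cv2.imwrite("pics/w2.png",np.hstack([c["pixels"][:,:,::-1]]))
```

```text
[662.30013892 -39.65113755  75.21857292] [ -1.7 -47.4] [0.59121675 0.99077353 0.09218198]
```

View pics/w2.png

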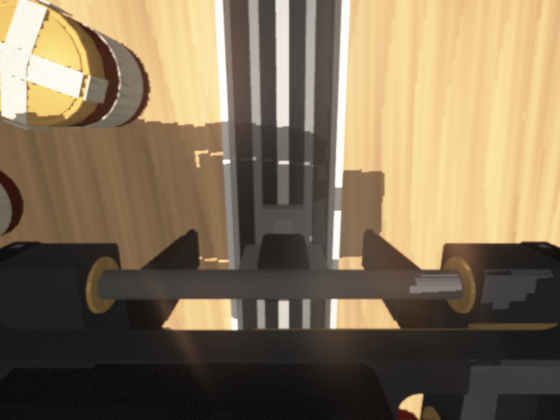

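Request:
apply_moves --pt "0.85 0 0 0 -0.4" --pt "0.85 0 0 0 0" --pt "0.85 0 0 0 0" --pt "0.85 0 0 0 0" --pt "0.85 0 0 0 0" --pt "0.85 0 0 0 0"

```text
t: 4.75
eef_pos: [663.9, -39.8, 78.8]
tcp_rot: [-0.4, 1.571, -0.458]
ft_force: [0.1, -0.5, 1.2]
opening: 0.55
```

Request:
apply_moves --pt "0.85 0 15 0 0" --pt "0.85 0 25 0 0" --pt "0.85 0 30 0 0" --pt "0.85 0 30 0 0" --pt "0.85 0 30 0 0" --pt "0.85 0 25 0 0" --pt "0.85 0 15 0 0" --pt "0.85 0 5 0 0" --pt "0.85 0 0 0 0"

```text
t: 5.65
eef_pos: [673.9, 135.3, 78.5]
tcp_rot: [-2.158, 1.571, -2.215]
ft_force: [-0.2, 0.0, 0.3]
opening: 0.152
```

Run:
```python
from h import *
p,R,s=axes(); print(p,inlane(p),s["ft_force"],s["opening"]); c=cam("scene")
cv2.imwrite("pics/s2.png",cv2.resize(c["pixels"][70:310,130:440,::-1],None,fx=2.5,fy=2.5,interpolation=cv2.INTER_CUBIC))
```

```text
[673.88223897 135.31819802  78.49325937] [ -0.4 127.9] [-0.20786906  0.04451543  0.32521298] 0.15154760705111367
```

View pics/s2.png

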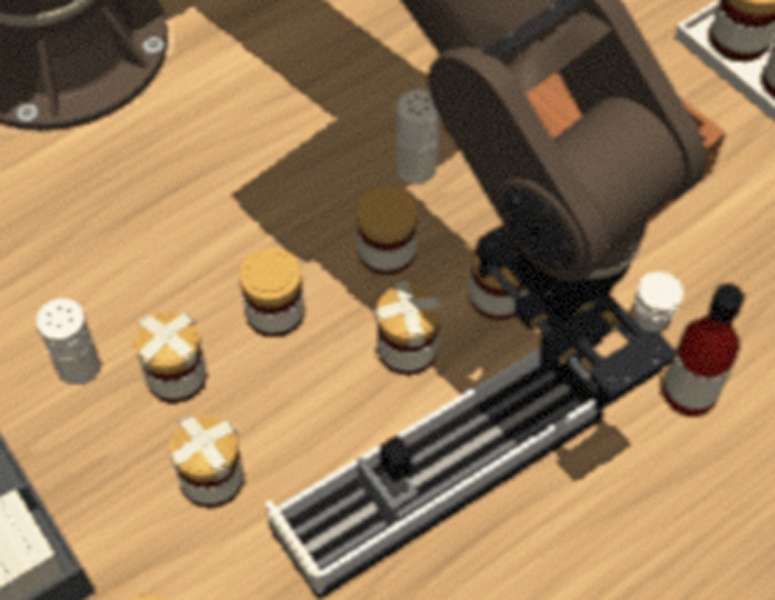

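Request:
apply_moves --pt "0 0 0 0 0" --pt "0 0 0 0 0" --pt "0 0 0 0 0" --pt "0 0 0 0 0" --pt "0 0 -30 0 0" --pt "0 0 -40 0 0" --pt "0 0 -45 0 0" --pt "0 0 -40 0 0" --pt "0 0 -21 0 0" --pt "0.9 0 0 0 0"

```text
t: 6.7
eef_pos: [663.7, -43.9, 78.7]
tcp_rot: [-1.053, 1.57, -1.114]
ft_force: [-0.4, 0.3, 0.1]
opening: 0.851
```

Request:
apply_moves --pt "0.9 0 0 0 0" --pt "0.9 0 0 0 0" --pt "0.9 0 0 0 0" --pt "0.9 0 0 0 0" --pt "0.9 0 0 0 0" --pt "0.9 0 0 0 0" --pt "0.9 0 0 0 0" --pt "0.9 0 0 0 0" --pt "0.9 0 0 0 0" --pt "0.9 0 0 0 0"

```text
t: 7.7
eef_pos: [663.8, -40.7, 78.6]
tcp_rot: [2.154, 1.571, 2.096]
ft_force: [-0.8, 2.4, -0.3]
opening: 0.252
```

Request:
apply_moves --pt "0.9 0 10 0 0" --pt "0.9 0 20 0 0" --pt "0.9 0 25 0 0" --pt "0.9 0 25 0 0" --pt "0.9 0 25 0 0" --pt "0.9 0 25 0 0" --pt "0.9 0 25 0 0" --pt "0.9 0 15 0 0" --pt "0.9 0 8 0 0" --pt "0.9 0 0 0 0"

```text
t: 8.7
eef_pos: [674.3, 138.0, 78.6]
tcp_rot: [0.84, 1.57, 0.782]
ft_force: [3.2, 2.2, -0.6]
opening: 0.253
```

Request:
apply_moves --pt "0.9 0 3 0 0" --pt "0.9 0 1.5 0 0" --pt "0.9 0 0 0 0"

```text
t: 9.0
eef_pos: [674.5, 140.7, 78.6]
tcp_rot: [-1.166, 1.571, -1.224]
ft_force: [2.5, -2.2, 0.1]
opening: 0.252
```

Request:
apply_moves --pt "0.9 0 2 0 0" --pt "0.9 0 1.5 0 0" --pt "0.9 0 0 0 0"

```text
t: 9.3
eef_pos: [674.5, 141.5, 78.6]
tcp_rot: [-1.778, 1.567, -1.836]
ft_force: [-0.5, -19.6, 1.3]
opening: 0.248
```

Request:
apply_moves --pt "0 0 -2 0 0" --pt "0 0 0 0 0" --pt "0 0 0 0 0" --pt "0 -10 0 0 0" --pt "0 -40 0 0 0" --pt "0 -30 -20 -30 0" --pt "0 -30 -25 -35 0" --pt "0 -30 -25 -35 0" --pt "0 -30 -18 -30 0" --pt "0 0 0 0 0"

```text
t: 10.3
eef_pos: [541.3, 63.8, 250.7]
tcp_rot: [0.033, 1.565, -0.026]
ft_force: [0.6, 0.6, 0.7]
opening: 0.988
```

```bash
cat >> h.py <<'E'
def goldlids(c,z=74,smin=140,show=False):
    h=cv2.cvtColor(cv2.GaussianBlur(c["pixels"],(3,3),0),cv2.COLOR_RGB2HSV)
    gold=(h[...,0]>=14)&(h[...,0]<=24)&(h[...,1]>smin)&(h[...,2]>50)
    m=cv2.morphologyEx(gold.astype(np.uint8),cv2.MORPH_CLOSE,cv2.getStructuringElement(cv2.MORPH_ELLIPSE,(11,11)))
    out=[]
    for k in cv2.findContours(m,cv2.RETR_EXTERNAL,cv2.CHAIN_APPROX_NONE)[0]:
        k=cv2.convexHull(k)
        P=np.array([onz(c,*q[0],z)[:2] for q in k],np.float32)   # hull on lid plane, world mm
        (cx,cy),r=cv2.minEnclosingCircle(P)
        if 20<r<45 and cv2.contourArea(P)>1200: out.append((round(cx),round(cy),round(r,1),round(cv2.contourArea(P)/np.pi/r/r,2),np.round(k[:,0].mean(0)).tolist()))
    return out
E
python3 - <<'E'
from h import *
print(axes()[0])
for n in("wrist","scene","side"):
    c=cam(n,"v3"+n); print(n); [print("  ",o) for o in goldlids(c)]
E
```

```text
[541.29560956  63.80796678 250.66305237]
wrist
scene
   (668, -290, 39.9, 0.93, [189.0, 328.0])
   (552, -159, 31.2, 0.79, [211.0, 250.0])
   (445, -130, 29.7, 0.72, [199.0, 209.0])
   (552, 60, 30.4, 0.72, [293.0, 199.0])
   (440, -13, 33.7, 0.8, [238.0, 180.0])
side
   (431, -6, 34.7, 0.8, [319.0, 235.0])
   (542, 70, 34.0, 0.66, [259.0, 231.0])
   (432, -118, 33.6, 0.67, [346.0, 210.0])
   (536, -150, 33.3, 0.64, [320.0, 185.0])
```

Run:
```python
from h import *
c=cam("wrist")
h=cv2.cvtColor(cv2.GaussianBlur(c["pixels"],(3,3),0),cv2.COLOR_RGB2HSV)
for X in [(437,-10,74),(447,118,74),(554,173,74),(551,62,78),(600,60,0),(500,60,0)]:
    u,v=proj(c,X).astype(int); print(X,u,v,h[v,u] if 0<=u<560 and 0<=v<420 else "")
print(goldlids(c,smin=170),goldlids(c,smin=185))
```

```text
(437, -10, 74) 191 260 [ 14 108  52]
(447, 118, 74) 185 146 [ 16 115 122]
(554, 173, 74) 284 84 [ 23 114 252]
(551, 62, 78) 287 193 [ 18  62 144]
(600, 60, 0) 323 180 [ 16 109 136]
(500, 60, 0) 247 185 [ 16 115 118]
[] []
```

View pics/v3wrist.png

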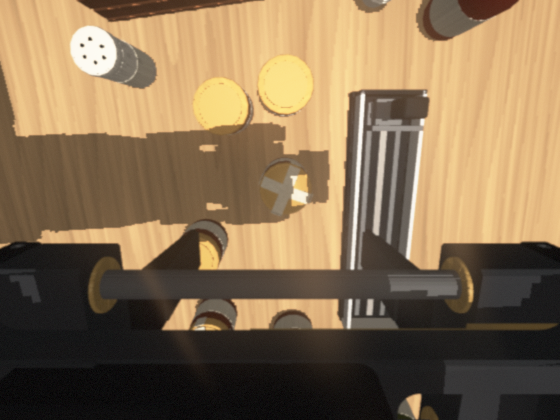

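```bash
cat >> h.py <<'E'
def circ(c,z=74,r=29,n=8,near=None):
    g=cv2.GaussianBlur(cv2.cvtColor(c["pixels"],cv2.COLOR_RGB2GRAY),(5,5),0)
    H=-(c["R"].T@c["t"])[2]; H=(-c["R"].T@c["t"])[2]-z; rp=r*c["f"]/H
    q=cv2.HoughCircles(g,cv2.HOUGH_GRADIENT,1,20,param1=80,param2=14,minRadius=int(rp*.88),maxRadius=int(rp*1.12+1))
    return [] if q is None else [(np.round(onz(c,u,v,z)[:2],1).tolist(),round(u),round(v),round(k,1)) for u,v,k in q[0][:n].astype(float)]
E
python3 - <<'E'
from h import *
c=cam("wrist")
for o in circ(c,n=12): print(o)
for p in [(221,104),(285,84)]: print(onz(c,*p,74))
to([540,170,150])
s=cam("scene")
print([ (o[:2],o[4]) for o in goldlids(s)])
E
```

```text
([551.8, 172.8], 282, 84, np.float64(29.3))
([483.9, 154.8], 216, 108, np.float64(29.1))
([367.8, 216.2], 90, 48, np.float64(24.6))
([718.8, 226.6], 456, 14, np.float64(24.6))
([550.3, 66.3], 286, 190, np.float64(25.4))
([441.2, -7.9], 194, 258, np.float64(28.2))
([454.5, -96.3], 214, 326, np.float64(24.6))
([549.0, -124.2], 294, 342, np.float64(24.6))
[488.77644304 157.89802992  74.        ]
[554.34061963 173.17389931  74.        ]
t 10.6 p [543.3  65.2 245. ] j [-0.    0.36  1.73  0.    1.06  0.06] open 1.0 shift [ 95.  104.5  -9.2] turn None
[((667, -292), [189.0, 330.0]), ((551, -159), [211.0, 250.0]), ((445, -130), [199.0, 209.0]), ((552, 60), [293.0, 198.0]), ((441, -14), [238.0, 181.0])]
```

Run:
```python
from h import *
to([554,173,120],[-.235,.972])
```

```text
t 10.6 p [543.3  65.2 244.8] j [-0.    0.36  1.73 -0.    1.06  0.06] open 1.0 shift [124.8 108.3   4.7] turn 73.1
```

Request:
apply_moves --pt "0 30 36 1.5 0" --pt "0 40 36 1.5 0" --pt "0 40 36 1.5 0" --pt "0 0 0 0 8" --pt "0 0 0 0 8" --pt "0 0 0 0 8" --pt "0 0 0 0 8" --pt "0 0 0 0 8" --pt "0 0 0 0 8" --pt "0 0 0 0 8"

```text
t: 11.6
eef_pos: [553.3, 167.6, 140.2]
tcp_rot: [-1.898, 1.569, -2.938]
ft_force: [-0.0, 0.2, -0.2]
opening: 1.004
```

Request:
apply_moves --pt "0 0 0 0 8" --pt "0 0 0 0 8" --pt "0 0 0 0 0" --pt "0 0 0 0 0"

```text
t: 12.0
eef_pos: [553.2, 167.4, 140.7]
tcp_rot: [-1.575, 1.57, -2.885]
ft_force: [0.2, 0.1, -0.6]
opening: 1.0
```

Run:
```python
from h import *
to([554,173,45],[-.235,.972])
c=cam("wrist")
for o in circ(c,n=4): print(o)
print(proj(c,[554,173,74]))
```

```text
t 12.0 p [553.2 167.4 140.7] j [ 0.18  0.52  1.77 -0.    0.85  1.49] open 1.0 shift [95.7  2.3 -5.2] turn 1.4
([548.2, 171.0], 272, 224, np.float64(44.4))
([558.7, 84.8], 384, 240, np.float64(35.4))
([464.5, 269.4], 128, 290, np.float64(42.2))
([544.9, 62.4], 406, 262, np.float64(44.4))
[271.95059233 216.71823401]
```

Request:
apply_moves --pt "0 15 1.5 -5 1.4" --pt "0 40 0 0 0" --pt "0 40 0 0 0" --pt "0.6 0 0 0 0" --pt "0.6 0 0 0 0" --pt "0.6 0 0 0 0" --pt "0.6 0 0 0 0" --pt "0.6 0 0 0 0" --pt "0.6 0 0 0 0" --pt "0.6 0 0 0 0"

```text
t: 13.05
eef_pos: [553.9, 172.5, 47.8]
tcp_rot: [1.481, 1.569, 0.143]
ft_force: [-1.7, -0.2, 7.6]
opening: 0.603
```

Request:
apply_moves --pt "0.6 -20 0 0 0" --pt "0.6 -45 0 0 0" --pt "0.6 -40 0 0 0" --pt "0.6 0 0 0 -8" --pt "0.6 0 0 0 -8" --pt "0.6 0 0 0 -8" --pt "0.6 0 0 0 -8" --pt "0.6 0 0 0 -8" --pt "0.6 0 0 0 -8" --pt "0.6 0 0 0 -8"

```text
t: 14.05
eef_pos: [553.2, 172.3, 151.8]
tcp_rot: [-0.634, 1.571, -0.99]
ft_force: [-0.3, -0.2, -2.3]
opening: 0.606
```

Request:
apply_moves --pt "0.6 0 0 0 -8" --pt "0.6 0 0 0 -8" --pt "0.6 0 0 0 -3" --pt "0.6 0 0 0 0" --pt "0.6 0 0 0 0"

```text
t: 14.55
eef_pos: [553.3, 172.3, 151.7]
tcp_rot: [-0.25, 1.571, -0.281]
ft_force: [1.0, -0.3, -1.7]
opening: 0.608
```

Run:
```python
from h import *
to([*lane(0,-119.5),150],LX)
```

```text
t 14.6 p [553.3 172.3 151.7] j [ 0.19  0.51  1.75 -0.    0.88  0.22] open 0.61 shift [   1.8 -280.5  115.4] turn 1.5
```

Request:
apply_moves --pt "0.6 0 -20 8 1.5" --pt "0.6 0 -40 16 0" --pt "0.6 0 -40 17 0" --pt "0.6 0 -40 17 0" --pt "0.6 0 -40 17 0" --pt "0.6 0 -40 17 0" --pt "0.6 0 -40 16 0" --pt "0.6 0 -20 7 0" --pt "0.6 0 0 0 0" --pt "0.6 0 0 0 0"

```text
t: 15.55
eef_pos: [652.6, -113.1, 151.3]
tcp_rot: [2.729, 1.57, 2.672]
ft_force: [0.4, 0.7, -2.5]
opening: 0.607
```

Run:
```python
from h import *
to([*lane(0,-119.5),63],LX); print(inlane(axes()[0]))
c=cam("wrist")
cv2.imwrite("pics/w4.png",c["pixels"][:,:,::-1])
```

```text
t 15.6 p [ 652.6 -113.1  151.3] j [-0.27  0.62  1.54  0.    0.99 -0.21] open 0.61 shift [88.3  1.8  7.2] turn 0.1
[  -7.1 -121.3]
```

View pics/w4.png

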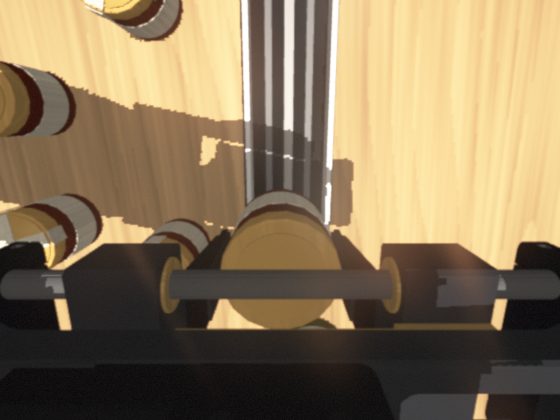

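Run:
```python
from h import *
c=cam("wrist")
for v in (232,325,278): print(onz(c,281,v,177.5),inlane(onz(c,281,v,177.5)))
```

```text
[654.08703638 -91.06427765 177.5       ] [ -6.9 -99.2]
[ 651.45208805 -138.90514814  177.5       ] [  -6.7 -147.1]
[ 652.83646245 -113.77005331  177.5       ] [  -6.8 -121.9]
```

Request:
apply_moves --pt "0.6 0 6 7 0" --pt "0.6 30 0 0 0" --pt "0.6 30 0 0 0" --pt "0.6 0 0 0 0" --pt "0.6 0 0 0 0"

```text
t: 16.15
eef_pos: [660.8, -107.0, 92.0]
tcp_rot: [3.005, 1.571, 2.95]
ft_force: [0.6, 0.5, -1.6]
opening: 0.606
```

Run:
```python
from h import *
to([*lane(0,-115),63],LX); print(inlane(axes()[0]))
```

```text
t 16.1 p [ 660.8 -107.    92. ] j [-0.26  0.7   1.56 -0.    0.88 -0.2 ] open 0.61 shift [29.  -0.2 -0.7] turn 0.2
[   0.7 -114.7]
```

Request:
apply_moves --pt "0.6 12 0 -0.7 0" --pt "0.6 10 0 0 0" --pt "0.6 4 0 0 0" --pt "0.6 2 0 0 0" --pt "0.6 0 0 0 0"

```text
t: 16.65
eef_pos: [659.7, -107.9, 63.4]
tcp_rot: [-2.662, 1.571, -2.718]
ft_force: [-0.6, 0.2, -1.7]
opening: 0.608
```

Request:
apply_moves --pt "0.6 1.5 0 0 0" --pt "0.6 0 0 0 0"

```text
t: 16.85
eef_pos: [659.7, -107.9, 62.2]
tcp_rot: [-0.476, 1.57, -0.532]
ft_force: [0.2, -0.1, -2.2]
opening: 0.605
```

Request:
apply_moves --pt "0.6 1.5 0 0 0" --pt "0.6 0 0 0 0"

```text
t: 17.05
eef_pos: [659.8, -108.0, 61.8]
tcp_rot: [-0.39, 1.57, -0.446]
ft_force: [-3.2, -0.6, 8.0]
opening: 0.607
```

Request:
apply_moves --pt "0.2 0 0 0 0" --pt "0.2 0 0 0 0" --pt "0.2 0 0 0 0" --pt "0 -15 0 0 0" --pt "0 -45 0 0 0" --pt "0 -45 0 0 0" --pt "0 -20 30 -30 0" --pt "0 -10 35 -35 0" --pt "0 0 35 -35 0" --pt "0 0 35 -35 0"

```text
t: 18.05
eef_pos: [531.5, 35.2, 196.9]
tcp_rot: [-0.014, 1.569, -0.071]
ft_force: [0.7, 0.8, -0.1]
opening: 0.998
```

Request:
apply_moves --pt "0 0 35 -35 0" --pt "0 0 5 -12 0" --pt "0 0 0 0 0" --pt "0 0 0 0 0"

```text
t: 18.45
eef_pos: [489.2, 76.3, 196.2]
tcp_rot: [-0.066, 1.569, -0.122]
ft_force: [0.5, 0.1, 0.3]
opening: 1.0
```

Run:
```python
from h import *
c=cam("wrist")
for o in circ(c,n=6): print(o)
print(proj(c,[488,157,74]))
to([488,157,120],LX)
s=cam("scene")
for o in goldlids(s): print(o)
```

```text
([545.3, 66.4], 340, 208, np.float64(28.8))
([485.6, 158.3], 270, 110, np.float64(30.4))
([371.6, 216.6], 128, 44, np.float64(31.0))
([445.9, 11.1], 240, 268, np.float64(30.7))
([691.2, 225.5], 520, 8, np.float64(28.8))
[273.32232892 110.94461908]
t 18.5 p [489.4  76.  195.8] j [ 0.02  0.34  1.91 -0.    0.89  0.08] open 1.0 shift [75.8 80.8 -6.1] turn 0.1
(667, -291, 39.9, 0.93, [189.0, 327.0])
(657, -108, 31.4, 0.87, [262.0, 272.0])
(551, -161, 31.6, 0.79, [210.0, 248.0])
(445, -130, 29.7, 0.71, [197.0, 210.0])
(551, 60, 32.2, 0.65, [291.0, 198.0])
(441, -11, 33.9, 0.81, [239.0, 181.0])
(489, 152, 33.7, 0.77, [307.0, 159.0])
```

Request:
apply_moves --pt "0 15 30 -3 0" --pt "0 20 40 -3 0" --pt "0 20 11 0 0" --pt "0 45 0 0 0" --pt "0 35 0 0 0" --pt "0 13 0 0 0" --pt "0.6 0 0 0 0" --pt "0.6 0 0 0 0" --pt "0.6 0 0 0 0" --pt "0.6 0 0 0 0"

```text
t: 19.55
eef_pos: [487.3, 157.9, 48.4]
tcp_rot: [0.188, 1.569, 0.131]
ft_force: [-0.9, -0.8, -0.1]
opening: 0.719
```

Request:
apply_moves --pt "0.6 0 0 0 0" --pt "0.6 0 0 0 0" --pt "0.6 0 0 0 0" --pt "0.6 0 0 0 0"

```text
t: 19.95
eef_pos: [486.9, 158.0, 48.0]
tcp_rot: [0.078, 1.57, 0.022]
ft_force: [-1.5, -1.8, 6.4]
opening: 0.608
```

Run:
```python
from h import *
to([*lane(0,-50),150],LX)
```

```text
t 19.9 p [486.9 158.   48. ] j [ 0.18  0.6   2.   -0.    0.55  0.24] open 0.61 shift [-101.8 -190.   188. ] turn 0.2
```

Request:
apply_moves --pt "0.6 -20 0 0 0" --pt "0.6 -45 0 0 0" --pt "0.6 -38 0 0 0" --pt "0.6 0 -20 20 0" --pt "0.6 0 -34 34 0" --pt "0.6 0 -34 34 0" --pt "0.6 0 -34 34 0" --pt "0.6 0 -34 34 0" --pt "0.6 0 -34 33 0" --pt "0.6 0 0 0 0"

```text
t: 20.95
eef_pos: [667.3, -46.8, 149.8]
tcp_rot: [-0.495, 1.569, -0.555]
ft_force: [-1.2, 0.2, -1.6]
opening: 0.604
```

Run:
```python
from h import *
to([*lane(0,-50),64],LX); print(inlane(axes()[0]))
```

```text
t 20.9 p [667.3 -46.8 149.8] j [-0.17  0.63  1.52 -0.    0.99 -0.11] open 0.6 shift [85.8  4.3 -3.8] turn -0.1
[  3.7 -54.2]
```

Request:
apply_moves --pt "0.6 20 4 -3 0" --pt "0.6 30 0 0 0" --pt "0.6 10 0 0 0" --pt "0.6 0 0 0 0"

```text
t: 21.35
eef_pos: [661.1, -37.8, 89.1]
tcp_rot: [3.073, 1.568, 3.017]
ft_force: [-0.9, -1.0, -0.2]
opening: 0.609
```

Run:
```python
from h import *
to([*lane(0,-50),64],LX); print(inlane(axes()[0]))
```

```text
t 21.4 p [661.1 -37.8  89.1] j [-0.16  0.69  1.58 -0.    0.87 -0.1 ] open 0.61 shift [25.1 -4.3  3.1] turn 0.2
[ -3.  -45.6]
```

Request:
apply_moves --pt "0.6 0 0 0 0" --pt "0.6 0 0 0 0"

```text
t: 21.55
eef_pos: [662.5, -38.2, 91.8]
tcp_rot: [-0.143, 1.569, -0.199]
ft_force: [0.7, -0.7, -0.1]
opening: 0.607
```

Run:
```python
from h import *
to([*lane(0,-50),64],LX); print(inlane(axes()[0]))
```

```text
t 21.6 p [662.5 -38.2  91.8] j [-0.16  0.69  1.58 -0.    0.87 -0.1 ] open 0.61 shift [27.8 -4.   1.5] turn 0.2
[ -1.6 -45.9]
```

Request:
apply_moves --pt "0.6 8 -3 1.5 0" --pt "0.6 10 0 0 0" --pt "0.6 8 0 0 0" --pt "0.6 2 0 0 0" --pt "0.6 0 0 0 0" --pt "0.6 1.5 0 0 0" --pt "0.6 0 0 0 0"

```text
t: 22.25
eef_pos: [663.1, -41.3, 61.9]
tcp_rot: [-2.426, 1.57, -2.482]
ft_force: [-5.1, 0.2, 11.6]
opening: 0.607
```

Request:
apply_moves --pt "0.2 0 0 0 0" --pt "0.2 0 0 0 0" --pt "0.2 0 0 0 0" --pt "0 -15 0 0 0" --pt "0 -45 0 0 0" --pt "0 -45 0 0 0" --pt "0 -30 -11 -35 0" --pt "0 0 -14 -45 0" --pt "0 0 -14 -47 0" --pt "0 0 -14 -47 0"

```text
t: 23.25
eef_pos: [484.8, -84.5, 197.0]
tcp_rot: [-0.331, 1.569, -0.387]
ft_force: [1.3, -0.7, -0.1]
opening: 1.001
```

Request:
apply_moves --pt "0 0 -9 -47 0" --pt "0 0 0 0 0" --pt "0 0 0 0 0"

```text
t: 23.55
eef_pos: [439.2, -91.1, 197.2]
tcp_rot: [-0.306, 1.568, -0.363]
ft_force: [0.5, -1.2, 0.3]
opening: 0.998
```

Run:
```python
from h import *
c=cam("wrist")
for o in circ(c,n=6): print(o)
to([438,-10,120],LX)
s=cam("scene")
for o in goldlids(s): print(o)
s=cam("side")
for o in goldlids(s): print(o)
```

```text
([438.0, -121.9], 280, 232, np.float64(30.8))
([536.8, 52.4], 390, 24, np.float64(29.7))
([437.2, -13.4], 272, 114, np.float64(34.3))
([653.0, -109.5], 508, 208, np.float64(32.1))
([652.2, -45.2], 516, 138, np.float64(30.8))
([676.7, -118.7], 532, 216, np.float64(30.8))
t 23.6 p [439.9 -91.1 197. ] j [-0.35  0.28  2.01 -0.    0.85 -0.29] open 1.0 shift [76.9 80.9 -6.7] turn 0.1
(667, -291, 40.0, 0.93, [189.0, 328.0])
(552, -158, 31.9, 0.8, [210.0, 250.0])
(445, -131, 30.4, 0.7, [198.0, 210.0])
(551, 61, 31.2, 0.68, [291.0, 197.0])
(442, -13, 32.6, 0.85, [238.0, 180.0])
(433, -6, 35.9, 0.77, [320.0, 234.0])
(543, 70, 34.6, 0.66, [261.0, 232.0])
(430, -109, 27.8, 0.63, [346.0, 213.0])
(537, -149, 32.7, 0.66, [319.0, 185.0])
```

Request:
apply_moves --pt "0 15 30 -4 0" --pt "0 20 40 -3 0" --pt "0 20 11 0 0" --pt "0 45 0 0 0" --pt "0 35 0 0 0" --pt "0 14 0 0 0" --pt "0.6 0 0 0 0" --pt "0.6 0 0 0 0" --pt "0.6 0 0 0 0" --pt "0.6 0 0 0 0"

```text
t: 24.7
eef_pos: [437.3, -9.6, 47.8]
tcp_rot: [-0.17, 1.569, -0.226]
ft_force: [-0.5, 0.3, -0.2]
opening: 0.717
```

Request:
apply_moves --pt "0.6 0 0 0 0" --pt "0.6 0 0 0 0" --pt "0.6 0 0 0 0" --pt "0.6 0 0 0 0"

```text
t: 25.1
eef_pos: [437.0, -9.6, 47.5]
tcp_rot: [-0.175, 1.569, -0.232]
ft_force: [-0.5, 0.5, 8.1]
opening: 0.605
```

Run:
```python
from h import *
to([*lane(0,16),150],LX)
```

```text
t 25.1 p [437.   -9.6  47.5] j [-0.17  0.54  2.18 -0.    0.43 -0.12] open 0.6 shift [-102.2   46.   228.6] turn 0.1
```

Request:
apply_moves --pt "0.6 -20 0 0 0" --pt "0.6 -45 0 0 0" --pt "0.6 -38 0 0 0" --pt "0.6 0 6 30 0" --pt "0.6 0 8 40 0" --pt "0.6 0 8 45 0" --pt "0.6 0 8 45 0" --pt "0.6 0 8 40 0" --pt "0.6 0 8 28 0" --pt "0.6 0 0 0 0"

```text
t: 26.1
eef_pos: [669.2, 24.2, 149.1]
tcp_rot: [0.027, 1.57, -0.028]
ft_force: [-0.6, -0.6, -2.1]
opening: 0.607
```

Request:
apply_moves --pt "0.6 25 0 0 0" --pt "0.6 30 0 0 0" --pt "0.6 0 0 0 0" --pt "0.6 0 0 0 0" --pt "0.6 0 0 0 0"

```text
t: 26.6
eef_pos: [667.3, 23.5, 96.6]
tcp_rot: [-0.073, 1.569, -0.129]
ft_force: [0.2, 0.2, -0.8]
opening: 0.604
```

Run:
```python
from h import *
to([*lane(0,16),64],LX); print(inlane(axes()[0]))
```

```text
t 26.6 p [667.3  23.5  96.6] j [-0.06  0.69  1.57 -0.    0.89 -0.01] open 0.6 shift [32.6  0.1  0.4] turn 0.1
[-0.4 15.9]
```

Request:
apply_moves --pt "0.6 12 0 0 0" --pt "0.6 12 0 0 0" --pt "0.6 7 0 0 0" --pt "0.6 2 0 0 0" --pt "0.6 0 0 0 0" --pt "0.6 1.5 0 0 0" --pt "0.6 0 0 0 0"

```text
t: 27.3
eef_pos: [666.8, 23.6, 61.4]
tcp_rot: [-1.826, 1.571, -1.882]
ft_force: [-3.7, 0.1, 10.6]
opening: 0.608
```

Request:
apply_moves --pt "0.2 0 0 0 0" --pt "0.2 0 0 0 0" --pt "0.2 0 0 0 0" --pt "0 -15 0 0 0" --pt "0 -45 0 0 0" --pt "0 -20 0 0 0" --pt "0 0 35 0 0" --pt "0 0 40 0 0" --pt "0 0 40 0 0" --pt "0 0 3 0 0"

```text
t: 28.3
eef_pos: [673.4, 145.5, 141.5]
tcp_rot: [0.565, 1.569, 0.513]
ft_force: [0.3, -1.1, 0.3]
opening: 0.999
```

Request:
apply_moves --pt "0 15 0 0 0" --pt "0 30 0 0 0" --pt "0 17 0 0 0" --pt "0 0 0 0 0"

```text
t: 28.7
eef_pos: [672.1, 139.7, 75.3]
tcp_rot: [-2.915, 1.566, -2.973]
ft_force: [0.5, 0.5, -0.6]
opening: 1.002
```

Run:
```python
from h import *
to([*lane(0,134),78],LX); print(inlane(axes()[0]))
c=cam("scene")
for o in goldlids(c): print(o)
cv2.imwrite("pics/s5.png",cv2.resize(c["pixels"][70:310,130:440,::-1],None,fx=2.5,fy=2.5,interpolation=cv2.INTER_CUBIC))
```

```text
t 28.7 p [672.1 139.7  75.3] j [ 0.11  0.74  1.52 -0.    0.89  0.17] open 1.0 shift [-2.7  1.7  2.4] turn 0.1
[ -2.4 132.2]
(667, -292, 40.0, 0.92, [189.0, 330.0])
(551, -159, 31.3, 0.79, [211.0, 249.0])
(445, -130, 29.7, 0.72, [197.0, 209.0])
(550, 61, 32.8, 0.65, [292.0, 198.0])
```

View pics/s5.png

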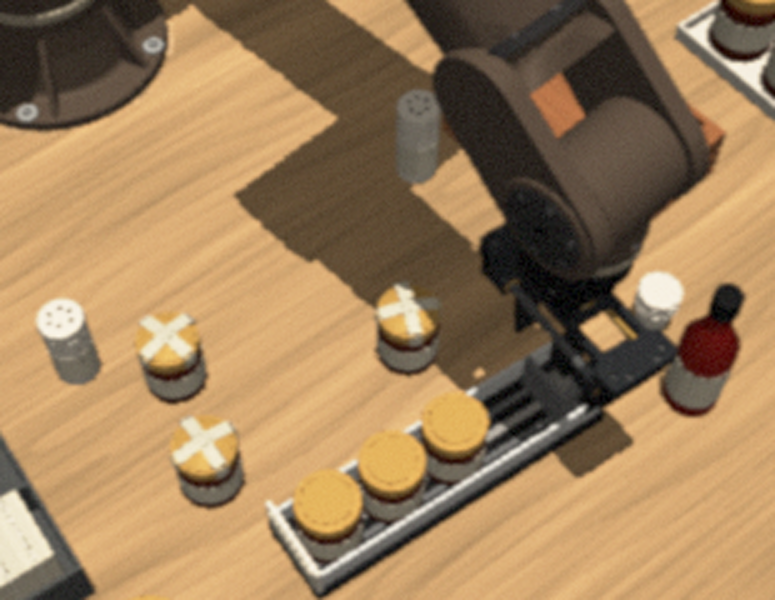

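Request:
apply_moves --pt "0.9 0 0 0 0" --pt "0.9 0 0 0 0" --pt "0.9 0 0 0 0" --pt "0.9 0 0 0 0" --pt "0.9 0 0 0 0" --pt "0.9 0 0 0 0" --pt "0.9 0 0 0 0" --pt "0.9 0 0 0 0" --pt "0.9 0 0 0 0" --pt "0.9 0 0 0 0"

```text
t: 29.75
eef_pos: [674.4, 141.4, 78.4]
tcp_rot: [0.081, 1.569, 0.025]
ft_force: [5.3, 0.2, 1.3]
opening: 0.252
```

Request:
apply_moves --pt "0.9 0 0 0 0" --pt "0.9 0 -8 0 0" --pt "0.9 0 -15 0 0" --pt "0.9 0 -15 0 0" --pt "0.9 0 -12 0 0" --pt "0.9 0 -8 0 0" --pt "0.9 0 -5 0 0" --pt "0.9 0 -5 0 0" --pt "0.9 0 -5 0 0" --pt "0.9 0 0 0 0"

```text
t: 30.75
eef_pos: [670.1, 68.1, 78.4]
tcp_rot: [0.069, 1.569, 0.012]
ft_force: [5.2, -1.1, -2.4]
opening: 0.252
```

Request:
apply_moves --pt "0.9 0 -3 0 0" --pt "0.9 0 -3 0 0" --pt "0.9 0 -3 0 0" --pt "0.9 0 -2 0 0" --pt "0.9 0 0 0 0"

```text
t: 31.25
eef_pos: [669.5, 57.8, 78.4]
tcp_rot: [0.301, 1.569, 0.245]
ft_force: [5.9, 1.5, -2.6]
opening: 0.25
```

Request:
apply_moves --pt "0.9 0 -1 0 0" --pt "0.9 0 -1 0 0" --pt "0.9 0 0 0 0"

```text
t: 31.55
eef_pos: [669.4, 56.2, 78.4]
tcp_rot: [0.463, 1.569, 0.407]
ft_force: [6.3, 3.7, -3.4]
opening: 0.251
```

Request:
apply_moves --pt "0.9 0 -1 0 0" --pt "0.9 0 -1 0 0" --pt "0.9 0 0 0 0"

```text
t: 31.85
eef_pos: [669.3, 54.2, 78.4]
tcp_rot: [0.468, 1.569, 0.412]
ft_force: [5.4, 3.5, -2.8]
opening: 0.249
```

Request:
apply_moves --pt "0.9 0 -1 0 0" --pt "0.9 0 0 0 0"

```text
t: 32.05
eef_pos: [669.2, 53.4, 78.4]
tcp_rot: [0.536, 1.569, 0.48]
ft_force: [4.9, 5.0, -2.3]
opening: 0.25
```

Request:
apply_moves --pt "0.9 0 -1 0 0" --pt "0.9 0 0 0 0"

```text
t: 32.25
eef_pos: [669.2, 53.2, 78.4]
tcp_rot: [0.838, 1.568, 0.781]
ft_force: [5.9, 10.7, -3.5]
opening: 0.252
```

Request:
apply_moves --pt "0.9 0 -1 0 0" --pt "0.9 0 0 0 0"

```text
t: 32.45
eef_pos: [669.2, 53.0, 78.5]
tcp_rot: [0.973, 1.567, 0.917]
ft_force: [6.9, 15.9, -2.8]
opening: 0.253
```

Request:
apply_moves --pt "0.9 0 1 0 0" --pt "0 0 0 0 0" --pt "0 0 0 0 0" --pt "0 0 0 0 0" --pt "0 0 0 0 0" --pt "0 -15 0 0 0" --pt "0 -45 0 0 0" --pt "0 -40 0 0 0" --pt "0 -20 0 -30 0" --pt "0 0 0 -40 0"

```text
t: 33.45
eef_pos: [599.6, 55.3, 202.4]
tcp_rot: [0.023, 1.564, -0.033]
ft_force: [-0.1, -0.1, -0.7]
opening: 0.95
```

Run:
```python
from h import *
c=cam("scene"); s=cam("side")
for o in goldlids(c)+goldlids(s): print(o)
cv2.imwrite("pics/s6.png",cv2.resize(c["pixels"][170:310,210:380,::-1],None,fx=4,fy=4,interpolation=cv2.INTER_CUBIC))
to([551,62,150],[-.05,.999])
```

```text
(668, -291, 39.8, 0.93, [190.0, 329.0])
(551, -160, 31.3, 0.8, [211.0, 249.0])
(445, -130, 29.6, 0.7, [197.0, 209.0])
(552, 62, 31.8, 0.66, [290.0, 197.0])
(542, 71, 33.2, 0.64, [261.0, 232.0])
(430, -107, 28.0, 0.69, [345.0, 212.0])
t 33.5 p [594.8  55.8 200.4] j [-0.02  0.48  1.66 -0.    1.01  0.04] open 0.99 shift [ 50.4   3.7 -44.1] turn 83.9
```

View pics/s6.png

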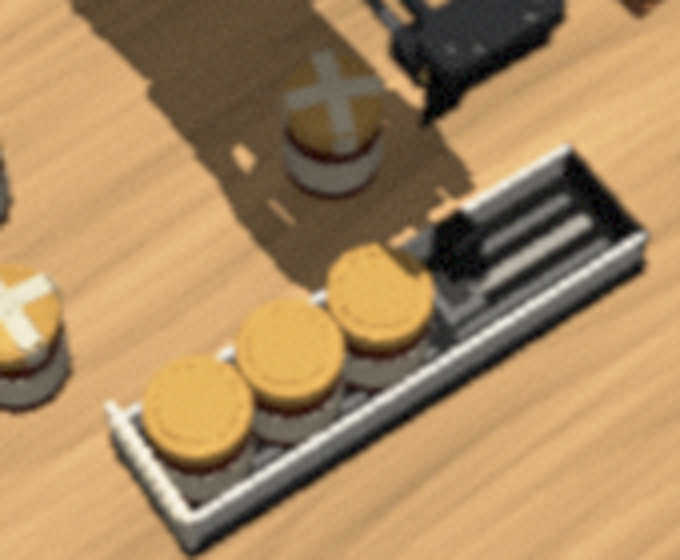

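Request:
apply_moves --pt "0 15 4 -44 -8" --pt "0 0 0 0 -8" --pt "0 0 0 0 -8" --pt "0 0 0 0 -8" --pt "0 0 0 0 -8" --pt "0 0 0 0 -8" --pt "0 0 0 0 -8" --pt "0 0 0 0 -8" --pt "0 0 0 0 -8" --pt "0 0 0 0 -8"

```text
t: 34.55
eef_pos: [555.4, 61.9, 184.3]
tcp_rot: [-1.469, 1.57, -0.123]
ft_force: [-0.2, -0.2, -0.0]
opening: 1.0
```

Request:
apply_moves --pt "0 0 0 0 -8" --pt "0 0 0 0 -8" --pt "0 0 0 0 0" --pt "0 0 0 0 0"

```text
t: 34.95
eef_pos: [555.2, 61.9, 183.9]
tcp_rot: [-1.778, 1.57, -0.163]
ft_force: [0.5, -0.7, 0.3]
opening: 0.998
```

Run:
```python
from h import *
c=cam("wrist","w7"); print(np.round(-c["R"].T@c["t"]))
for o in circ(c,z=77,n=6): print(o)
print(proj(c,[551,62,77]))
to([551,62,47],[-.05,.999])
s=cam("scene")
for p in [(198,408),(290,350),(382,295)]:
    print(inlane(onz(s,210+p[0]/4-.4,170+p[1]/4-.4,88)))
```

```text
[486.  58. 344.]
([545.7, 65.0], 286, 196, np.float64(31.0))
([447.3, -92.9], 92, 66, np.float64(33.8))
([439.3, -125.7], 50, 54, np.float64(35.1))
([541.9, -124.1], 68, 182, np.float64(34.0))
([546.5, -148.8], 40, 186, np.float64(32.7))
([446.7, -111.7], 68, 64, np.float64(37.3))
[281.84141393 202.22389446]
t 35.0 p [555.1  61.9 183.8] j [-0.01  0.44  1.77 -0.    0.92 -1.62] open 1.0 shift [136.8   4.2   0.3] turn -0.3
[   1.6 -120.6]
[  0.9 -62.9]
[ 1.7 -4.4]
```

Request:
apply_moves --pt "0 25 4 0 0" --pt "0 45 0 0 0" --pt "0 45 0 0 0" --pt "0 21 0 0 0" --pt "0.6 0 0 0 0" --pt "0.6 0 0 0 0" --pt "0.6 0 0 0 0" --pt "0.6 0 0 0 0" --pt "0.6 0 0 0 0" --pt "0.6 0 0 0 0"

```text
t: 36.05
eef_pos: [551.3, 61.9, 48.4]
tcp_rot: [-1.576, 1.569, 0.043]
ft_force: [-0.8, 1.4, 7.2]
opening: 0.608
```

Request:
apply_moves --pt "0.6 0 0 0 0" --pt "0.6 0 0 0 0" --pt "0.6 -20 0 0 0" --pt "0.6 -45 0 0 0" --pt "0.6 -50 0 0 0" --pt "0.6 -30 0 0 0" --pt "0.6 0 0 0 0"

```text
t: 36.75
eef_pos: [552.2, 61.8, 196.6]
tcp_rot: [-1.648, 1.564, -0.029]
ft_force: [-0.1, -1.0, -3.1]
opening: 0.607
```

Run:
```python
from h import *
to([537,262,190])
```

```text
t 36.8 p [552.2  61.8 196.6] j [-0.01  0.42  1.77 -0.    0.94 -1.63] open 0.61 shift [  6.5   5.5 200.7] turn None
```

Run:
```python
from h import *
s=cam("scene");d=cam("side")
f=lambda x,y:(130+x/2.5-.3,70+y/2.5-.3)
for a,b in [((562,14),None),((722,132),(12,480)),((602,228),(145,365)),((447,90),(317,485))]:
    print(onz(s,*f(*a),65)[:2], b and onz(d,110+b[0]/2,100+b[1]/2,65)[:2])
```

```text
[350.2555931 427.3232053] None
[568.62927982 446.42831985] [565.48502755 445.74492031]
[582.96286805 272.18302719] [573.81246541 281.94414034]
[358.24186652 264.09484061] [347.02092306 270.39094765]
```

```bash
cat >> h.py <<'E'
CO=np.array([462,354.]);CX=np.array([.998,.058]);CY=np.array([-.058,.998])
def crate(x,y): return CO+x*CX+y*CY
E
python3 - <<'E'
from h import *
to([*crate(70,0),150],CY)
E
```

```text
t 36.9 p [550.5  61.8 192.3] j [-0.01  0.43  1.77 -0.    0.94 -1.63] open 0.6 shift [ 42.3   4.2 296.9] turn -0.5
```

Request:
apply_moves --pt "0.6 0 0 25 0" --pt "0.6 0 1 45 0" --pt "0.6 0 1 45 0" --pt "0.6 0 1 45 0" --pt "0.6 0 1 45 0" --pt "0.6 0 0 45 0" --pt "0.6 0 0 35 0" --pt "0.6 0 0 12 0" --pt "0.6 20 0 0 0" --pt "0.6 20 0 0 0"

```text
t: 37.85
eef_pos: [531.8, 357.9, 150.2]
tcp_rot: [2.167, 1.569, -2.496]
ft_force: [-0.4, -0.7, -2.5]
opening: 0.607
```

Request:
apply_moves --pt "0.6 0 0 0 0" --pt "0.6 0 0 0 0"

```text
t: 38.05
eef_pos: [532.3, 357.5, 151.5]
tcp_rot: [2.098, 1.569, -2.566]
ft_force: [0.0, -0.0, -1.6]
opening: 0.604
```

Run:
```python
from h import *
to([*crate(70,0),56],CY)
c=cam("wrist","w8")
for x,y in[(101,71),(101,-71),(-101,71),(108,0)]: print(proj(c,[*crate(x+7,y+7 if y>0 else y-7),65]).round())
```

```text
t 38.0 p [532.3 357.5 151.5] j [ 0.49  0.59  1.59 -0.    0.96 -1.13] open 0.6 shift [95.5  0.3  0.6] turn -0.6
[375. 255.]
[191. 257.]
[394. -18.]
[275. 264.]
```

View pics/w8.png

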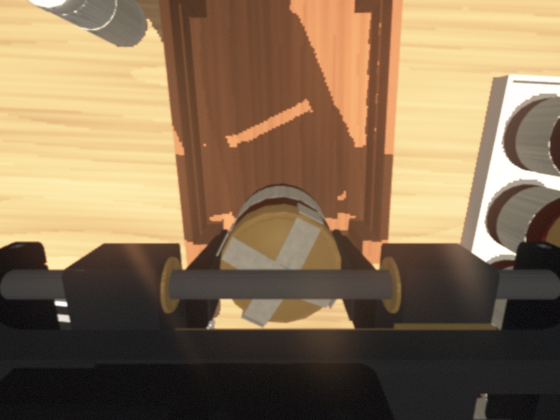

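Request:
apply_moves --pt "0.6 25 3 0 0" --pt "0.6 40 0 0 0" --pt "0.6 18 0 0 0" --pt "0.6 7 0 0 0" --pt "0.6 2 0 0 0" --pt "0.6 0 0 0 0"

```text
t: 38.7
eef_pos: [530.1, 358.3, 61.5]
tcp_rot: [-1.167, 1.569, 0.452]
ft_force: [-0.3, 0.7, -0.9]
opening: 0.606
```

Request:
apply_moves --pt "0.6 1.5 0 0 0" --pt "0.6 1.5 0 0 0" --pt "0.6 0 0 0 0"

```text
t: 39.0
eef_pos: [529.5, 358.1, 57.8]
tcp_rot: [-1.269, 1.57, 0.35]
ft_force: [-0.4, 0.5, -2.2]
opening: 0.602
```

Request:
apply_moves --pt "0.6 1.5 0 0 0" --pt "0.6 1 0 0 0" --pt "0.6 0 0 0 0"

```text
t: 39.3
eef_pos: [529.5, 358.1, 55.5]
tcp_rot: [-1.426, 1.57, 0.193]
ft_force: [-2.1, -1.6, 4.0]
opening: 0.606
```

Request:
apply_moves --pt "0.2 0 0 0 0" --pt "0.2 0 0 0 0" --pt "0.2 0 0 0 0" --pt "0.2 -15 0 0 0" --pt "0 -45 0 0 0" --pt "0 -45 0 0 0" --pt "0 -30 0 -25 0" --pt "0 0 -2 -45 0" --pt "0 0 -2 -45 0" --pt "0 0 -2 -45 0"

```text
t: 40.3
eef_pos: [543.1, 197.2, 191.4]
tcp_rot: [-1.462, 1.569, 0.158]
ft_force: [1.1, 0.3, 0.2]
opening: 1.002
```

Request:
apply_moves --pt "0 0 0 -45 0" --pt "0 0 0 -45 0" --pt "0 0 0 -45 0" --pt "0 0 0 -45 0" --pt "0 0 0 -45 0" --pt "0 0 0 -45 0" --pt "0 0 0 -35 0" --pt "0 0 0 0 0" --pt "0 0 0 0 0"

```text
t: 41.2
eef_pos: [557.9, -106.6, 190.6]
tcp_rot: [-1.798, 1.57, -0.181]
ft_force: [0.3, -0.1, 0.6]
opening: 0.999
```

Run:
```python
from h import *
s=cam("scene")
for o in goldlids(s): print(o)
for p in [(163,297),(125,237)]: print("caddy",onz(s,*p,40))
c=cam("wrist")
for o in circ(c,z=77,n=4): print(o)
to([551,-159,47],CY)
```

```text
(667, -291, 40.0, 0.93, [189.0, 330.0])
(551, -160, 31.4, 0.78, [212.0, 248.0])
(525, 359, 36.2, 0.77, [382.0, 126.0])
caddy [ 566.69819991 -296.75936051   40.        ]
caddy [ 391.64145298 -291.05617025   40.        ]
([546.2, -158.1], 224, 190, np.float64(31.6))
([440.8, -127.8], 262, 64, np.float64(35.2))
([642.6, -260.7], 116, 282, np.float64(29.6))
t 41.3 p [ 558.  -105.3  190.4] j [-0.3   0.45  1.74  0.    0.95 -1.92] open 1.0 shift [143.4   9.6 -53.3] turn -0.5
```

Request:
apply_moves --pt "0 15 6 -30 0" --pt "0 20 5 -23 0" --pt "0 45 0 0 0" --pt "0 45 0 0 0" --pt "0 17 0 0 0" --pt "0.6 0 0 0 0" --pt "0.6 0 0 0 0" --pt "0.6 0 0 0 0" --pt "0.6 0 0 0 0" --pt "0.6 0 0 0 0"

```text
t: 42.3
eef_pos: [550.0, -159.6, 49.0]
tcp_rot: [-2.044, 1.569, -0.425]
ft_force: [0.1, 2.4, 0.5]
opening: 0.636
```

Request:
apply_moves --pt "0.6 0 0 0 0" --pt "0.6 0 0 0 0" --pt "0.6 0 0 0 0" --pt "0.6 0 0 0 0"

```text
t: 42.7
eef_pos: [549.9, -159.5, 48.8]
tcp_rot: [-1.922, 1.57, -0.303]
ft_force: [-0.8, 3.1, 7.4]
opening: 0.605
```

Request:
apply_moves --pt "0.6 -20 0 0 0" --pt "0.6 -45 0 0 0" --pt "0.6 -50 0 0 0" --pt "0.6 -30 0 0 0" --pt "0.6 0 0 20 0" --pt "0.6 0 0 45 0" --pt "0.6 0 0 45 0" --pt "0.6 0 0 45 0" --pt "0.6 0 0 45 0" --pt "0.6 0 0 45 0"

```text
t: 43.7
eef_pos: [537.2, 86.8, 193.0]
tcp_rot: [3.137, 1.571, -1.527]
ft_force: [0.5, 1.3, -1.7]
opening: 0.606
```

Run:
```python
from h import *
to([*crate(0,0),150],CY)
```

```text
t 43.7 p [537.2  86.8 193. ] j [ 0.04  0.41  1.8  -0.    0.93 -1.58] open 0.61 shift [ 43.   62.2 270.5] turn -0.6
```

Request:
apply_moves --pt "0.6 0 10 40 0" --pt "0.6 0 10 45 0" --pt "0.6 0 10 45 0" --pt "0.6 0 10 45 0" --pt "0.6 0 10 45 0" --pt "0.6 0 10 40 0" --pt "0.6 0 2 10 0" --pt "0.6 20 0 0 0" --pt "0.6 22 0 0 0" --pt "0.6 0 0 0 0"

```text
t: 44.7
eef_pos: [461.6, 350.8, 148.6]
tcp_rot: [2.102, 1.566, -2.562]
ft_force: [-0.1, -1.2, -1.8]
opening: 0.608
```

Request:
apply_moves --pt "0.6 0 0 0 0" --pt "0.6 0 0 0 0"

```text
t: 44.9
eef_pos: [463.2, 351.7, 152.0]
tcp_rot: [-1.173, 1.569, 0.446]
ft_force: [0.5, -0.3, -2.1]
opening: 0.604
```

Run:
```python
from h import *
to([*crate(-1,0),56],CY)
```

```text
t 44.9 p [463.2 351.7 152. ] j [ 0.54  0.51  1.75 -0.    0.88 -1.08] open 0.6 shift [96.   2.2  2.2] turn -0.6
```

Request:
apply_moves --pt "0.6 25 2 2 0" --pt "0.6 40 0 0 0" --pt "0.6 18 0 0 0" --pt "0.6 8 0 0 0" --pt "0.6 2 0 0 0" --pt "0.6 0 0 0 0" --pt "0.6 1.5 0 0 0" --pt "0.6 0 0 0 0"

```text
t: 45.7
eef_pos: [460.9, 353.9, 57.2]
tcp_rot: [-1.146, 1.569, 0.473]
ft_force: [0.2, -0.6, -1.4]
opening: 0.609
```

Request:
apply_moves --pt "0.6 1.5 0 0 0" --pt "0.6 0 0 0 0"

```text
t: 45.9
eef_pos: [460.9, 354.0, 55.8]
tcp_rot: [-1.119, 1.569, 0.5]
ft_force: [-1.9, -1.5, 4.4]
opening: 0.604
```

Request:
apply_moves --pt "0.2 0 0 0 0" --pt "0.2 0 0 0 0" --pt "0.2 0 0 0 0" --pt "0.2 -15 0 0 0" --pt "0 -45 0 0 0" --pt "0 -45 0 0 0" --pt "0 -30 0 -25 0" --pt "0 0 4 -45 0" --pt "0 0 4 -45 0" --pt "0 0 4 -45 0"

```text
t: 46.9
eef_pos: [455.9, 192.0, 190.2]
tcp_rot: [-1.549, 1.57, 0.071]
ft_force: [0.9, -0.0, -0.5]
opening: 1.002
```

Request:
apply_moves --pt "0 0 4 -45 0" --pt "0 0 4 -45 0" --pt "0 0 4 -45 0" --pt "0 0 4 -45 0" --pt "0 0 4 -45 0" --pt "0 0 0 -40 0" --pt "0 0 0 0 0" --pt "0 0 0 0 0"

```text
t: 47.7
eef_pos: [449.1, -72.9, 189.9]
tcp_rot: [1.111, 1.571, 2.729]
ft_force: [0.5, -0.1, 0.6]
opening: 0.999
```

Run:
```python
from h import *
s=cam("scene")
for o in goldlids(s): print(o)
c=cam("wrist")
for o in circ(c,z=77,n=4): print(o)
to([443,-127,47],CY)
```

```text
(667, -292, 39.9, 0.93, [189.0, 328.0])
(446, -130, 29.5, 0.72, [199.0, 209.0])
([437.1, -124.2], 224, 190, np.float64(33.8))
([368.5, -196.9], 136, 104, np.float64(29.6))
t 47.8 p [449.1 -71.6 189.9] j [-0.3   0.3   2.    0.    0.84 -1.92] open 1.0 shift [142.9   8.8 -55.1] turn -0.5
```

Request:
apply_moves --pt "0 15 5 -30 0" --pt "0 20 5 -24 0" --pt "0 45 0 0 0" --pt "0 45 0 0 0" --pt "0 17 0 0 0" --pt "0.6 0 0 0 0" --pt "0.6 0 0 0 0" --pt "0.6 0 0 0 0" --pt "0.6 0 0 0 0" --pt "0.6 0 0 0 0"

```text
t: 48.8
eef_pos: [442.3, -126.8, 48.8]
tcp_rot: [-2.081, 1.569, -0.461]
ft_force: [0.3, -0.5, -0.1]
opening: 0.635
```

Request:
apply_moves --pt "0.6 0 0 0 0" --pt "0.6 0 0 0 0" --pt "0.6 0 0 0 0" --pt "0.6 0 0 0 0"

```text
t: 49.2
eef_pos: [442.2, -126.8, 48.7]
tcp_rot: [-2.006, 1.569, -0.387]
ft_force: [-0.7, 1.8, 8.6]
opening: 0.606
```

Request:
apply_moves --pt "0.6 -20 0 0 0" --pt "0.6 -45 0 0 0" --pt "0.6 -50 0 0 0" --pt "0.6 -30 0 0 0" --pt "0.6 0 0 20 0" --pt "0.6 0 0 45 0" --pt "0.6 0 0 45 0" --pt "0.6 0 0 45 0" --pt "0.6 0 0 45 0" --pt "0.6 0 0 45 0"

```text
t: 50.2
eef_pos: [429.4, 119.6, 193.2]
tcp_rot: [-1.739, 1.57, -0.12]
ft_force: [1.0, 0.2, -1.0]
opening: 0.608
```

Run:
```python
from h import *
to([*crate(-70,0),150],CY)
```

```text
t 50.2 p [429.4 119.6 193.2] j [ 0.12  0.28  2.02 -0.    0.84 -1.5 ] open 0.61 shift [ 43.2  26.2 231.8] turn -0.6
```

Request:
apply_moves --pt "0.6 0 4 40 0" --pt "0.6 0 5 45 0" --pt "0.6 0 5 45 0" --pt "0.6 0 5 45 0" --pt "0.6 0 5 40 0" --pt "0.6 0 2 17 0" --pt "0.6 20 0 0 0" --pt "0.6 22 0 0 0" --pt "0.6 0 0 0 0" --pt "0.6 0 0 0 0"

```text
t: 51.2
eef_pos: [392.8, 348.3, 151.2]
tcp_rot: [2.266, 1.57, -2.398]
ft_force: [0.3, -0.0, -1.4]
opening: 0.606
```

Request:
apply_moves --pt "0.6 0 0 0 0" --pt "0.6 0 0 0 0"

```text
t: 51.4
eef_pos: [393.1, 348.5, 151.9]
tcp_rot: [-1.066, 1.569, 0.553]
ft_force: [0.3, 0.7, -2.4]
opening: 0.605
```

Run:
```python
from h import *
to([*crate(-68,0),56],CY)
c=cam("wrist","w9")
s=cam("scene")
for o in goldlids(s,z=83): print(o)
```

```text
t 51.4 p [393.1 348.5 151.9] j [ 0.6   0.44  1.89 -0.    0.81 -1.02] open 0.6 shift [95.9 -0.9  1.4] turn -0.6
(671, -292, 39.9, 0.93, [187.0, 327.0])
(341, 415, 34.8, 0.42, [349.0, 72.0])
```

View pics/w9.png

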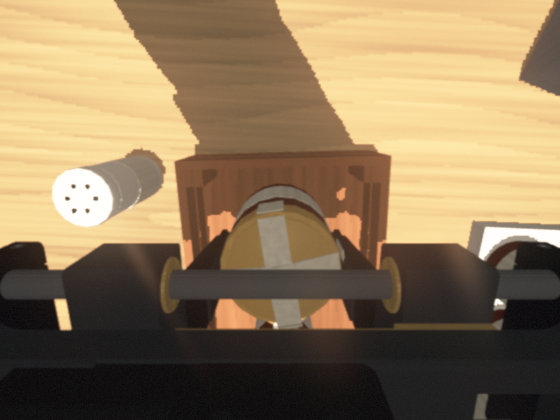

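Run:
```python
from h import *
c=cam("wrist")
for v in (155,162,168): print(v,onz(c,283,v,65))
```

```text
155 [345.95563459 347.27475214  65.        ]
162 [351.39845177 347.55343864  65.        ]
168 [356.11161065 347.79476473  65.        ]
```

Request:
apply_moves --pt "0.6 25 0 1 0" --pt "0.6 40 0 0 0" --pt "0.6 18 0 0 0" --pt "0.6 8 0 0 0" --pt "0.6 2 0 0 0" --pt "0.6 0 0 0 0" --pt "0.6 1.5 0 0 0" --pt "0.6 0 0 0 0"

```text
t: 52.35
eef_pos: [393.0, 349.6, 57.1]
tcp_rot: [-1.093, 1.569, 0.527]
ft_force: [0.6, 1.0, -2.0]
opening: 0.607
```

Request:
apply_moves --pt "0.6 1.5 0 0 0" --pt "0.6 0 0 0 0"

```text
t: 52.55
eef_pos: [393.0, 349.7, 55.7]
tcp_rot: [-1.059, 1.569, 0.561]
ft_force: [-1.3, -1.1, 6.5]
opening: 0.606
```

Seated. Release, rise, move clear and check.

Request:
apply_moves --pt "0.2 0 0 0 0" --pt "0.2 0 0 0 0" --pt "0.2 0 0 0 0" --pt "0.2 -15 0 0 0" --pt "0 -45 0 0 0" --pt "0 -45 0 0 0" --pt "0 -45 0 -25 0" --pt "0 -20 0 -45 0" --pt "0 0 0 -45 0" --pt "0 0 0 -45 0"

```text
t: 53.55
eef_pos: [400.3, 189.0, 224.4]
tcp_rot: [-1.393, 1.569, 0.227]
ft_force: [1.1, 0.1, -0.3]
opening: 1.001
```

Request:
apply_moves --pt "0 0 0 -45 0" --pt "0 0 -5 -45 0" --pt "0 0 -5 -45 0" --pt "0 0 -5 -45 0" --pt "0 0 -5 -45 0" --pt "0 0 0 -40 0" --pt "0 0 0 0 0" --pt "0 0 0 0 0"

```text
t: 54.35
eef_pos: [433.1, -73.9, 223.5]
tcp_rot: [1.061, 1.57, 2.678]
ft_force: [-0.3, 0.5, -0.5]
opening: 1.004
```

Run:
```python
from h import *
c=cam("scene"); d=cam("side")
a=cv2.resize(c["pixels"][60:310,190:440,::-1],(400,400),interpolation=cv2.INTER_CUBIC)
b=cv2.resize(d["pixels"][140:420,100:380,::-1],(400,400),interpolation=cv2.INTER_CUBIC)
cv2.imwrite("pics/f.png",np.hstack([a,b]))
```

```text
(no output)
```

View pics/f.png

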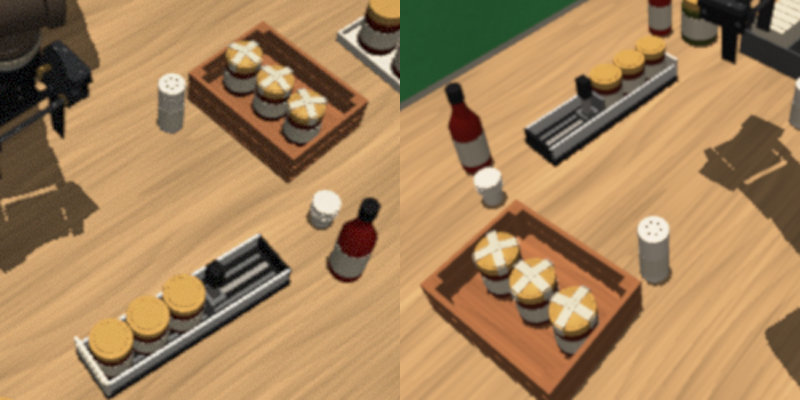

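Run:
```python
from h import *
c=cam("scene")
for p in [(111,338),(148,316),(184,294)]: print(inlane(onz(c,190+p[0]*.625-.2,60+p[1]*.625-.2,88)))
env.job_done()
```

```text
[   0.7 -119.8]
[  1.5 -62.8]
[ 1.7 -5.2]
the job is handed in; nothing more can be done
```

The job is done and handed in at about 54 s of the 210 s allowed; the hand-in reports no verdict.

- **Pusher:** I drew it fully back to its stop.
- **Sound jars:** Only three were in the scene, and all three stand in the lane. I slid the pusher up until the push force rose to 16 N, after about 88 mm of travel. Three touching jars leave 88 mm, so the row should be closed.
- **Rejects:** All three taped jars stand upright in a row in the returns crate.

**Last checks:** The final scene and side pictures show all six jars upright. The row centres measured at lane y ≈ -120, -63 and -5 mm, against -121, -63 and -5 for a closed row. No check disagreed by more than the calibration error. The other counter items visible in those views look unmoved.

**Two hitches:**
- My first drag on the pusher grip started before the fingers had closed, so the pusher stayed put. I repeated it with a proper grip.
- One sound jar was knocked about 5 cm aside by the expected disturbance. I found it again in the images and placed it normally.

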